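Hold the wide lever-lid bin open

ROBOT

A 6-joint arm with a two-finger parallel gripper is mounted at the origin on the work surface. World frame = base frame: x ahead of the robot, y to its left, z up, the work surface at z = 0. Lengths are in mm, angles in rad, forces in N, time in s.
With the tool pointing down it reaches from about 275 to 875 mm from the base axis. Payload 12.5 kg.
Tool frame: the origin (TCP) lies on the centre line of the jaws, within the pads' length; the fingertips stand 14 mm ahead of it and the grasp point (between the pads) lies 5 mm behind it (robot.tips_ahead is the distance from the TCP to the fingertips, in mm); z points along the fingers, y is the direction in which the jaws open and shut (so a half turn about z gives the same grasp; the last joint's range is limited). The gripper opens to 85 mm and grips with 20 to 120 N. Pads are 22 mm wide; open, the fingers measure 114 mm over their backs; the gripper's body (76 mm by 85 mm) begins 54 mm behind the grasp point. The pads swing forward as they close: fully open they stand 13 mm farther back than shut.
Start: joints at [1.017, 0.351, 1.652, -0, 1.139, -0.085], TCP at [248.467, 490.662, 245.29] pointing down, gripper open.
Joint ranges: [-2.75, 2.75], [-0.79, 2.1], [0.01, 2.65], [-1.57, 4.71], [0.07, 3.14], [-2.87, 2.87]. Speed limits (rad/s): [2.22, 2.22, 2.79, 3.14, 3.14, 3.14].

INTERFACE

Orientations are given as a rotation vector (axis times angle).
In Python, from plant import robot, cams, hand_in gives the robot as it stands.
- The arm moves only by the tool apply_moves, never from a script. Its arguments are lists of equal length, an entry for each row: "linear": the shift along the tool's x, y, z in cm, a list of three; "angular": the turn, a rotation vector about the tool's x, y, z in degrees, a list of three. In form: {"linear": [[dx, dy, dz], ...], "angular": [[ax, ay, az], ...]}. A call has 1 to 20 rows; each row is the pose to reach, as a shift and turn from the pose measured when the call began, along the tool's axes at that moment; what a row does not reach only later rows make up. A row lasts 1/10 s, in which the tool goes at most 50 mm and 8.59 degrees, less where a joint would pass 70% of its speed; a pose out of reach is approached as far as the arm can. A call with a gripper value outside its range is refused whole. "claw" is the opening, from 0 (shut) to 1 (fully open), set as the call begins (left out, the last holds). The fingers move at their own pace and stop on an object; "grip_force" is the grip in N (left out, the last holds). Time passes only in rows, so rows that repeat a pose let the fingers close. It gives the time, the measured TCP pose, the force and the opening at its end, in the units of the state.
- robot.observe(): the state, without advancing time (a new reading comes with each control period).
- cams.get_image(name): name is "side" or "top"; returns the picture (384x512x3 uint8, red, green, blue); there is no depth.
- cams.camera_info(name): a dict with "fx", "fy", "cx", "cy" (pixels), "k1" (the pictures are not rectified: a ray, as slopes to the right and down, at radius r is drawn at 1 + k1 r^2 times it, then the intrinsics apply), "R" (3x3) and "t" (3): a world point X has camera coordinates R X + t. Camera axes: x right, y down, z forward; pixel columns grow to the right and rows downward; lengths in mm; the calibration is good to about 2 mm. A picture is of the moment at which its call begins. camera_info takes no time and is no camera call.
- hand_in(): hands the job in, once; it reports no verdict.
The state is a dict: "clock": time; "qpos": joint angles; "qd": joint speeds; "tau": joint torques, N m; "tool_pos": TCP position; "tcp_rot": TCP orientation; "force": force on the tool from outside, world axes, zero at the start; "moment": the same for the moment, N m; "gripper_width": opening from 0.0 (shut) to 1.0 (fully open).
Only numpy, scipy, OpenCV 4.12 (cv2) and the standard library are available. Lean on these libraries where they do the work, as an engineer would, in place of code of your own. Each camera call takes 0.05 s, during which the arm holds its last target. There are 200 camera calls.

TASK

Two steel waste bins with heavy lever-operated lids stand on the bench: open the wide one by gently pressing down the long end of its lever with the fingertips, until it just rests on its rubber stop (without forcing it), and finish while still holding it down so that the lid stays open for a colleague to drop scrap in. Do not touch the bin or its lid, do not let the lid fly up or drop, and do not lift the lever off its rest. Keep the narrow bin shut and leave everything else on the bench where it stands.

Things in the scene. Friction and masses are not known exactly. Their poses are not given: they have to be found in the camera images.
- wide_bin: wide grey steel waste bin, fixed: a box 200 mm wide, 109 tall, x = 105 to 270 mm, steel lid on top; in front (robot's side) a foot 6 mm thick, x = -160 to 160, y = +-42 mm. Only its width differs from the narrow bin. Origin: on the bench below the lever's pivot; x points from the lever's long end to the bin, z up. Notched cheeks at y = +-22 to 34 mm, 114 tall, carry the pivot pin at z = 100 mm
- wide_lever: loose steel lever of the wide bin, 0.45 kg; its cross pin (12 mm thick, 80 long) just rests in the cheeks' open notches. Origin: pin centre; axes at rest as the bin's. Short arm 85 mm along +x, tip under the lid's front edge. Long arm 195 mm along -x, 28 wide, 10 thick, rising 0.2 rad to the robot at rest. Pressed, it turns about 0.48 rad to lie on the rubber stop
- wide_pad (a point): centre of the top of the black plastic press pad (64 x 36 mm) on the long end of the wide bin's lever. It swings on a 180 mm circle about the pin: 174 mm from it, 50 above it (150 above the bench) at rest; about 177 mm from it, 36 below it (64 above the bench) with the lever on its stop
- wide_lid: heavy steel lid of the wide bin, 200 x 125 x 8 mm, about 2 kg, hinged on its far edge (x = 170 mm of the bin). Origin: middle of its front edge, half-way up its thickness, 112 mm above the bench when shut. Its tilt is the opening: 0 shut, about 0.39 rad with the lever on its stop. It rises as the pad goes down (about 4 to 7 N on the pad) and falls shut when the lever is let go
- wide_stop (a point): centre of the top of the wide bin's black rubber stop, 26 mm across, 57 mm above the bench, under the lever's long arm, 120 mm from the pivot towards the robot; fixed
- narrow_bin: narrow grey steel waste bin, fixed: a box 110 mm wide, 109 tall, x = 105 to 270 mm, steel lid on top; in front (robot's side) a foot 6 mm thick, x = -160 to 160, y = +-42 mm. Only its width differs from the wide bin. Origin: on the bench below the lever's pivot; x points from the lever's long end to the bin, z up. Notched cheeks at y = +-22 to 34 mm, 114 tall, carry the pivot pin at z = 100 mm
- narrow_lever: loose steel lever of the narrow bin, 0.45 kg; its cross pin (12 mm thick, 80 long) just rests in the cheeks' open notches. Origin: pin centre; axes at rest as the bin's. Short arm 85 mm along +x, tip under the lid's front edge. Long arm 195 mm along -x, 28 wide, 10 thick, rising 0.2 rad to the robot at rest. Pressed, it turns about 0.48 rad to lie on the rubber stop
- narrow_pad (a point): centre of the top of the black plastic press pad (64 x 36 mm) on the long end of the narrow bin's lever. It swings on a 180 mm circle about the pin: 174 mm from it, 50 above it (150 above the bench) at rest; about 177 mm from it, 36 below it (64 above the bench) with the lever on its stop
- narrow_lid: heavy steel lid of the narrow bin, 110 x 125 x 8 mm, about 1.2 kg, hinged on its far edge (x = 170 mm of the bin). Origin: middle of its front edge, half-way up its thickness, 112 mm above the bench when shut. Its tilt is the opening: 0 shut, about 0.39 rad with the lever on its stop. It rises as the pad goes down (about 2 to 4 N on the pad) and falls shut when the lever is let go
- narrow_stop (a point): centre of the top of the narrow bin's black rubber stop, 26 mm across, 57 mm above the bench, under the lever's long arm, 120 mm from the pivot towards the robot; fixed
- jar: a squat closed glass jar with a steel cap, 52 mm across and 75 mm tall, standing between the two levers; not part of the job. Origin: centre of its underside
- oil_bottle: an amber glass bottle, 60 mm across and 160 mm tall, at the left; not part of the job. Origin: centre of its underside
- mug: a white mug, 76 mm across and 90 mm tall, at the left; not part of the job. Origin: centre of its underside
- wrench: a wrench lying flat on the bench between the two levers, nearer the robot than the jar; not part of the job. Origin: centre of its underside
- wood_block: a wooden offcut 90 x 45 x 40 mm, at the right; not part of the job. Origin: centre of its underside
- tin: a tin can 74 mm across and 100 mm tall, at the right; not part of the job. Origin: centre of its underside
- brush: a hand brush lying flat, far left; not part of the job. Origin: centre of its underside

How it is judged:
By the outcome, as a careful person would: the job done as asked, in the order asked, and still so for the second after the job is handed in, while the arm keeps its last pose, push and grip.
It also fails if it takes over 30 s, if anything falls off the work surface, if the arm or the gripper's body presses on something with over 40 N, if the wrist force passes 120 N, or if a joint passes its speed limit or range.

## Working session

There is one attempt and no reset: what is moved stays moved. The work goes in short steps, Python scripts to look and compute and a tool call to move; the robot and the scene stay as the last step left them, time stands still between calls to the robot, and variables do not carry over. Pictures are saved under pics/ and viewed, about 8 in all and at most 12, crops included, and the job is handed in when it is done.

Besides the shell and the picture viewer there is one more tool, called by a JSON object that holds its "op" and its "data". apply_moves: Moves the arm, as the interface text tells. Its arguments: {"type":"object","properties":{"linear":{"type":"array"},"angular":{"type":"array"},"claw":{"type":"number"},"grip_force":{"type":"number"}},"required":["linear","angular"]}

```bash
mkdir -p pics; python3 - <<'E'
from plant import robot,cams
import cv2
for n in("top","side"):
    cv2.imwrite(f"pics/{n}0.png",cams.get_image(n)[:,:,::-1]); print(n,cams.camera_info(n))
print(robot.observe(),robot.tips_ahead)
E
```

```text
top {'fx': 401.8240862481229, 'fy': 401.8240862481229, 'cx': 253.14056783117167, 'cy': 194.1177843300519, 'k1': -0.12338947920259383, 'R': array([[-0.01100799, -0.99951721,  0.02905478],
       [-0.98135008,  0.0052221 , -0.19215814],
       [ 0.19191364, -0.03062819, -0.98093377]]), 't': array([  33.80756373,  564.29770958, 1221.3356665 ])}
side {'fx': 376.38879053765436, 'fy': 376.38879053765436, 'cx': 253.83090470313812, 'cy': 197.04980308052419, 'k1': -0.0889484367853021, 'R': array([[ 0.99678838, -0.07980645,  0.00662282],
       [-0.04614972, -0.64005862, -0.76693883],
       [ 0.06544566,  0.76417007, -0.64168604]]), 't': array([-553.1349901 ,  152.98196113, 1118.69458463])}
{'clock': 0.1, 'qpos': array([ 1.01742096e+00,  3.51173317e-01,  1.65239638e+00, -3.00239182e-06,
        1.13913507e+00, -8.45832630e-02]), 'qd': array([ 4.96043043e-04, -9.08354566e-04, -2.68063724e-03, -4.92614743e-05,
        1.72630534e-03, -1.54412168e-03]), 'tau': array([-1.54321874e-04, -5.06833291e+01, -2.91871065e+01, -1.32033911e-04,
        2.72446014e-03, -3.39087819e-05]), 'tool_pos': array([248.30138399, 490.41435025, 244.80341526]), 'tcp_rot': array([-7.29570043e-01, -3.05534847e+00,  1.65995081e-03]), 'force': array([-0.43574647,  0.86076135, -0.99987025]), 'moment': array([-0.03758812, -0.02700625,  0.00780028]), 'gripper_width': 1.000550214600061} 14.0
```

View pics/top0.png

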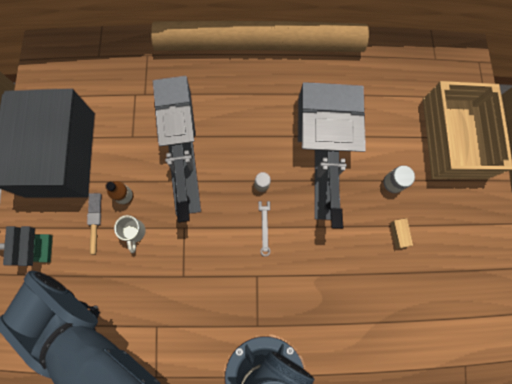

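View pics/side0.png

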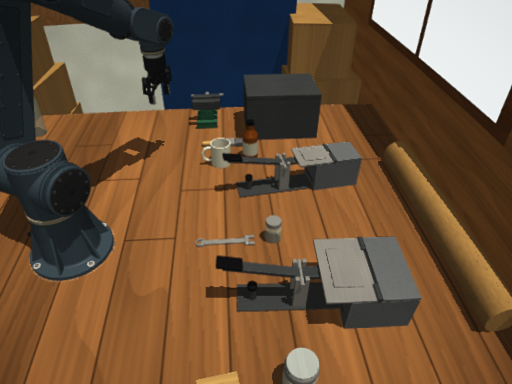

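The wide bin is the right-hand one in the top view (lid around (333,130)). Its pad is at about (336,217) in the top view and (229,264) in the side view. Next I'll zoom in and measure.

```bash
cat > h.py <<'E'
import numpy as np, cv2
from plant import robot,cams
def ray(n,u,v):
    c=cams.camera_info(n); K=np.array([[c['fx'],0,c['cx']],[0,c['fy'],c['cy']],[0,0,1.]])
    p=cv2.undistortPoints(np.array([[[u,v]]],float),K,np.array([c['k1'],0,0,0.]))[0,0]
    R=c['R']; return -R.T@c['t'], R.T@np.array([p[0],p[1],1])
def onz(n,u,v,z):
    o,d=ray(n,u,v); return o+d*(z-o[2])/d[2]
def tri(a,b):
    (o,d),(p,e)=ray('top',*a),ray('side',*b)
    s=np.linalg.lstsq(np.c_[d,-e],p-o,rcond=None)[0]; A=o+d*s[0];B=p+e*s[1]
    return (A+B)/2,np.linalg.norm(A-B)
def proj(n,X):
    c=cams.camera_info(n); q=c['R']@np.asarray(X,float)+c['t']; x=q[:2]/q[2]; x=x*(1+c['k1']*x@x)
    return x*c['fx']+[c['cx'],c['cy']]
E
python3 - <<'E'
import cv2,numpy as np
t=cv2.imread('pics/top0.png');s=cv2.imread('pics/side0.png')
a=cv2.resize(t[75:235,290:375],None,fx=3.75,fy=3.75,interpolation=cv2.INTER_CUBIC)
b=cv2.resize(s[225:330,205:345],None,fx=3.4,fy=3.4,interpolation=cv2.INTER_CUBIC)
o=np.zeros((600,800,3),np.uint8);o[:a.shape[0],:a.shape[1]]=a;o[:b.shape[0],320:320+b.shape[1]]=b[:,:480]
cv2.imwrite('pics/c1.png',o)
for n,im,(x0,y0,x1,y1) in(('top',t,(322,200,350,235)),('side',s,(210,248,250,280))):
    g=im[y0:y1,x0:x1].max(2); print(n);print(g[::2,::1] if n=='top' else g[::2])
E
```

```text
top
[[ 41  41  40  51  79  95  93  81  61  78  88  87  87  86  86  85  88 100
  136 146 145 145 145 145 146 146 147 145]
 [ 42  42  41  49  67  62  44  28  41  81  92  89  87  87  86  85  88  99
  134 146 146 146 146 146 146 147 147 147]
 [ 42  43  40  33  26  19  13  13  42  81  91  88  86  87  88  87  86  91
  123 152 158 157 156 156 157 157 157 158]
 [ 42  42  33  27  19  15  16  16  42  84  92  90  85  87  88  88  88  92
  127 153 159 159 157 157 157 157 156 157]
 [ 41  40  34  30  27  23  18  18  27  48  55  51  51  52  56  59  59  61
   80  99 126 149 154 152 151 151 152 153]
 [ 42  41  42  39  36  36  44  65  49  34  35  37  37  37  37  36  37  36
   36  44  98 150 159 156 156 157 156 155]
 [ 43  42  41  41  43  49  71  85  63  38  36  40  39  38  38  39  39  36
   35  47 100 152 159 152 149 150 150 150]
 [ 43  41  40  46  67  86  96  93  63  36  37  39  39  39  39  37  39  38
   38  38  84 142 152 151 151 150 149 150]
 [ 41  40  38  53  83  95  97  93  66  37  34  39  40  40  40  40  40  38
   38  36  80 148 160 158 158 157 158 158]
 [ 41  40  39  51  80  94  96  92  69  40  
[... 2988 characters left out ...]
  49  55  58
   62  68  72  72]
 [159 167 169 170 172 173 170 168 170 172 173 169 171 177 180 165 124  98
  124 142 138 136 135 133 135 139 139 121 108 109  92  82  71  63  59  55
   46  40  40  39]
 [158 166 169 169 172 173 168 167 170 173 174 168 170 176 178 165 126 101
  128 147 149 149 151 150 154 158 163 165 163 161 158 157 158 157 153 150
  146 139 136 136]
 [158 165 167 169 173 173 170 170 171 175 174 169 169 176 179 167 129 102
  125 146 148 150 151 151 151 148 152 159 162 160 157 156 156 155 152 150
  146 143 143 143]
 [159 165 168 170 174 174 171 170 171 174 175 172 172 176 178 170 134 102
  121 146 149 150 152 153 150 147 149 157 161 161 160 158 157 158 154 151
  147 145 142 142]]
```

View pics/c1.png

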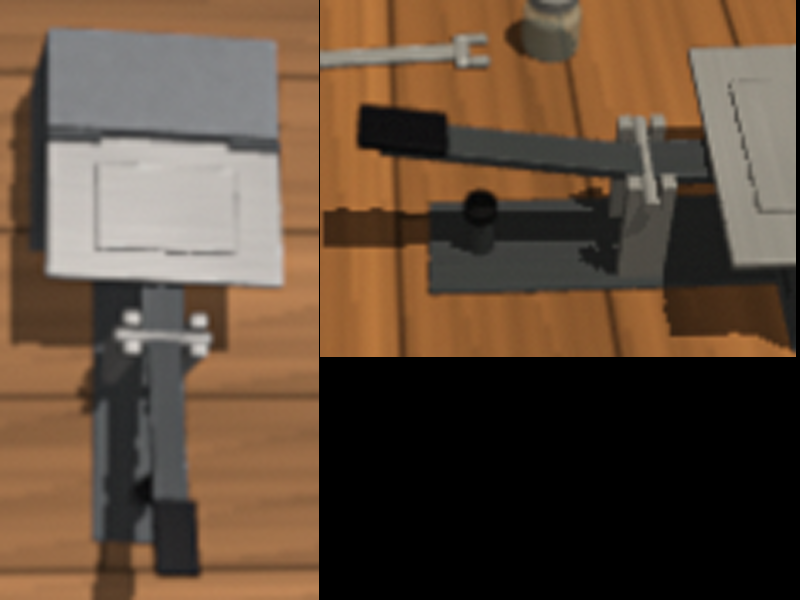

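```bash
python3 - <<'E'
from h import *
np.set_printoptions(precision=1,suppress=True)
T=lambda x,y:(290+x/3.75-.37,75+y/3.75-.37)
S=lambda x,y:(205+(x-320)/3.4-.35,225+y/3.4-.35)
pt,ps=T(178,538),S(403,129)
print('pad tri',tri(pt,ps),'top z150',onz('top',*pt,150),'side z150',onz('side',*ps,150))
for n,c in(('padNearL',(155,573)),('padNearR',(200,577)),('padFarL',(161,500)),('padFarR',(197,503))): print(n,onz('top',*T(*c),150))
e=[onz('top',*T(*c),104) for c in((117,333),(210,338))]
pin=(e[0]+e[1])/2; print('pin ends',e,pin,np.linalg.norm(e[0]-e[1]))
L=[onz('top',*T(*c),116) for c in((47,140),(46,275),(284,287),(277,150))]; print('lid',L)
p=onz('top',*pt,150); d=(pin-p)[:2]; print('dist',np.hypot(*d),'yaw',np.degrees(np.arctan2(d[1],d[0])))
w=(e[0]-e[1]); print('yaw pin',np.degrees(np.arctan2(w[1],w[0]))-90)
w=L[1]-L[2]; print('yaw lid',np.degrees(np.arctan2(w[1],w[0]))-90)
print('pin side', onz('side',*S(648,160),104))
f=[onz('top',*T(*c),6) for c in((93,540),)]; print('foot corner',f)
print('stop', onz('side',*S(480,200),57))
print('reach', np.hypot(*p[:2]))
r=robot.observe();R=cv2.Rodrigues(r['tcp_rot'])[0];print(R)
E
```

```text
pad tri (array([ 475.6, -214.2,  145.7]), np.float64(4.291391804942803)) top z150 [ 472.9 -213.4  150. ] side z150 [ 477.7 -217.4  150. ]
padNearL [ 445.6 -193.8  150. ]
padNearR [ 442.  -229.4  150. ]
padFarL [ 503.  -201.3  150. ]
padFarR [ 500.4 -229.9  150. ]
pin ends [array([ 651.4, -181.9,  104. ]), array([ 647.1, -260.6,  104. ])] [ 649.2 -221.2  104. ] 78.8335641852902
lid [array([ 817.8, -127.7,  116. ]), array([ 697.9, -122.2,  116. ]), array([ 688.3, -323.5,  116. ]), array([ 811. , -326.7,  116. ])]
dist 176.56732550163431 yaw -2.558135672100719
yaw pin -3.095516184444776
yaw lid -2.7469632343962473
pin side [ 653.8 -221.1  104. ]
foot corner [array([ 490.9, -172.7,    6. ])]
stop [ 532.1 -211.9   57. ]
reach 518.7629719385932
[[-0.9  0.5 -0. ]
 [ 0.5  0.9 -0. ]
 [ 0.  -0.  -1. ]]
```

```bash
cat >> h.py <<'E'
def rel(P,Rt):
    r=robot.observe();R=cv2.Rodrigues(r['tcp_rot'])[0]
    return R.T@(np.array(P)-r['tool_pos'])/10, np.degrees(cv2.Rodrigues(R.T@Rt)[0].ravel())
a=np.radians(-2.7); y=np.array([np.cos(a),np.sin(a),0]); z=np.array([0,0,-1.]); RT=np.c_[np.cross(y,z),y,z]
E
python3 - <<'E'
from h import *
print(*rel((474,-214,220),RT))
E
```

```text
[-51.96114383 -52.64185739   2.53394904] [-5.93616956e-02  3.18485241e-02  6.58402561e+01]
```

{"op": "apply_moves", "data": {"linear": [[-2, -2, 0], [-5, -5, 0], [-8, -8, 0], [-11, -11, 0], [-14, -14, 0], [-17, -17, 0], [-20, -20.5, 0], [-23, -23.5, 0], [-26, -26.5, 0], [-29, -29.5, 0], [-32, -32.5, 0.5], [-35, -35.5, 0.8], [-38, -38.5, 1.2], [-41, -41.5, 1.5], [-44, -44.5, 1.8], [-47, -47.5, 2], [-50, -50.5, 2.3], [-52, -52.6, 2.5], [-52, -52.6, 2.5], [-52, -52.6, 2.5]], "angular": [[0, 0, 3], [0, 0, 7], [0, 0, 11], [0, 0, 15], [0, 0, 19], [0, 0, 23], [0, 0, 27], [0, 0, 31], [0, 0, 35], [0, 0, 39], [0, 0, 43], [0, 0, 47], [0, 0, 51], [0, 0, 55], [0, 0, 59], [0, 0, 62], [0, 0, 65], [0, 0, 65.8], [0, 0, 65.8], [0, 0, 65.8]], "claw": 0}}

```text
clock: 2.1
tool_pos: [474.2, -213.8, 219.8]
tcp_rot: [-2.273, -2.168, 0.002]
force: [-1.1, 0.8, 0.0]
gripper_width: -0.001
```

```bash
python3 - <<'E'
from h import *
r=robot.observe();print({k:np.round(r[k],2) for k in('clock','tool_pos','force','gripper_width')},*rel((474,-214,175),RT))
t=cams.get_image('top')[:,:,::-1];s=cams.get_image('side')[:,:,::-1]
a=cv2.resize(t[130:290,270:400],None,fx=3,fy=3);b=cv2.resize(s[180:330,185:325],None,fx=2.9,fy=2.9)
o=np.zeros((490,800,3),np.uint8);o[:480,:390]=a;o[:435,392:392+406]=b
cv2.imwrite('pics/c2.png',o)
E
```

```text
{'clock': np.float64(2.1), 'tool_pos': array([ 474.18, -213.79,  219.79]), 'force': array([-1.08,  0.83,  0.02]), 'gripper_width': np.float64(-0.0)} [-0.02092755 -0.00936146  4.47940812] [-0.09182615  0.01247053 -0.00385638]
```

View pics/c2.png

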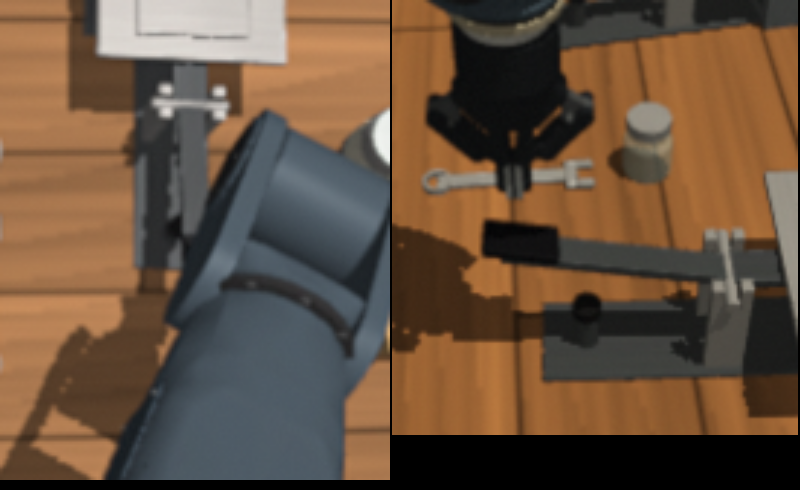

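```bash
python3 - <<'E'
from h import *
print(proj('side',(474.2,-213.8,205.8)),proj('side',(474.2,-213.8,219)))
E
```

```text
[226.55349211 245.46671413] [226.31290948 241.46543973]
```

{"op": "apply_moves", "data": {"linear": [[0, 0, 0.8], [0, 0, 2], [0, 0, 3], [0, 0, 3.8], [0, 0, 4.2], [0, 0, 4.4], [0, 0, 4.5], [0, 0, 4.5]], "angular": [[0, 0, 0], [0, 0, 0], [0, 0, 0], [0, 0, 0], [0, 0, 0], [0, 0, 0], [0, 0, 0], [0, 0, 0]]}}

```text
clock: 3.0
tool_pos: [474.3, -213.0, 175.4]
tcp_rot: [-2.272, -2.17, 0.002]
force: [-0.7, 0.6, 0.1]
gripper_width: -0.002
```

{"op": "apply_moves", "data": {"linear": [[0, 0, 0.15], [0, 0, 0.3], [0, 0, 0.45], [0, 0, 0.6], [0, 0, 0.7], [0, 0, 0.8], [0, 0, 0.9], [0, 0, 1.0], [0, 0, 1.1], [0, 0, 1.2], [0, 0, 1.3], [0, 0, 1.4]], "angular": [[0, 0, 0], [0, 0, 0], [0, 0, 0], [0, 0, 0], [0, 0, 0], [0, 0, 0], [0, 0, 0], [0, 0, 0], [0, 0, 0], [0, 0, 0], [0, 0, 0], [0, 0, 0]]}}

```text
clock: 4.2
tool_pos: [474.3, -213.1, 161.7]
tcp_rot: [2.271, 2.17, -0.002]
force: [-2.8, 0.9, 7.5]
gripper_width: -0.005
```

```bash
python3 - <<'E'
from h import *
r=robot.observe();print({k:np.round(r[k],2) for k in('clock','tool_pos','force')})
s=cams.get_image('side')[:,:,::-1]
cv2.imwrite('pics/c3.png',cv2.resize(s[200:335,190:420],None,fx=3.4,fy=3.4))
E
```

```text
{'clock': np.float64(4.2), 'tool_pos': array([ 474.3 , -213.14,  161.74]), 'force': array([-2.78,  0.86,  7.52])}
```

View pics/c3.png

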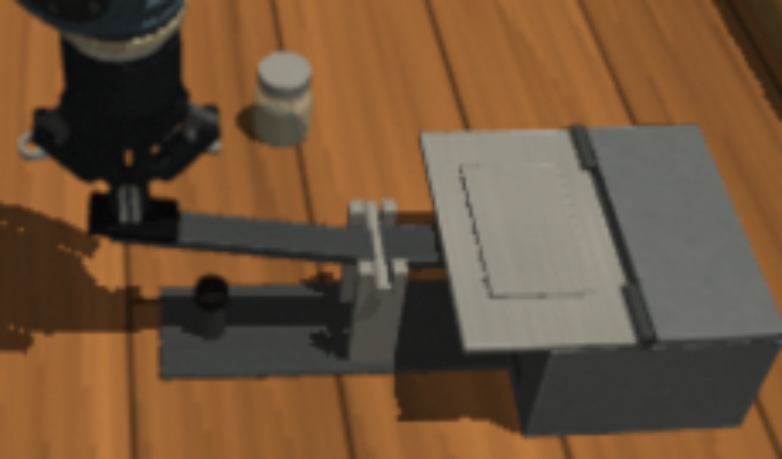

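The fingertips are centred on the pad, with 7.5 N and the lid about to lift. I'll press along the arc, slowly.

{"op": "apply_moves", "data": {"linear": [[0, 0, 0.1], [0, -0.03, 0.25], [0, -0.06, 0.45], [0, -0.1, 0.65], [0, -0.13, 0.9], [0, -0.16, 1.15], [0, -0.2, 1.4], [0, -0.23, 1.65], [0, -0.26, 1.9], [0, -0.3, 2.15], [0, -0.33, 2.4], [0, -0.36, 2.65], [0, -0.4, 2.9], [0, -0.4, 3.15], [0, -0.45, 3.4], [0, -0.45, 3.65], [0, -0.5, 3.9], [0, -0.5, 4.15], [0, -0.5, 4.35], [0, -0.5, 4.5]], "angular": [[0, 0, 0], [0, 0, 0], [0, 0, 0], [0, 0, 0], [0, 0, 0], [0, 0, 0], [0, 0, 0], [0, 0, 0], [0, 0, 0], [0, 0, 0], [0, 0, 0], [0, 0, 0], [0, 0, 0], [0, 0, 0], [0, 0, 0], [0, 0, 0], [0, 0, 0], [0, 0, 0], [0, 0, 0], [0, 0, 0]]}}

```text
clock: 6.25
tool_pos: [469.2, -213.0, 117.0]
tcp_rot: [2.271, 2.17, -0.002]
force: [-3.3, 0.6, 6.6]
gripper_width: 0.002
```

{"op": "apply_moves", "data": {"linear": [[0, 0, 0.15], [0, 0, 0.35], [0, 0, 0.55], [0, 0, 0.75], [0, 0, 0.95], [0, 0, 1.15], [0, 0, 1.35], [0, 0.05, 1.55], [0, 0.05, 1.75], [0, 0.1, 1.95], [0, 0.1, 2.15], [0, 0.15, 2.35], [0, 0.15, 2.5], [0, 0.2, 2.6], [0, 0.2, 2.65], [0, 0.2, 2.7]], "angular": [[0, 0, 0], [0, 0, 0], [0, 0, 0], [0, 0, 0], [0, 0, 0], [0, 0, 0], [0, 0, 0], [0, 0, 0], [0, 0, 0], [0, 0, 0], [0, 0, 0], [0, 0, 0], [0, 0, 0], [0, 0, 0], [0, 0, 0], [0, 0, 0]]}}

```text
clock: 7.85
tool_pos: [470.8, -213.1, 90.0]
tcp_rot: [-2.271, -2.17, 0.003]
force: [-4.2, 0.8, 5.7]
gripper_width: 0.004
```

```bash
python3 - <<'E'
from h import *
r=robot.observe();print({k:np.round(r[k],2) for k in('clock','tool_pos','force')})
s=cams.get_image('side')[:,:,::-1]
cv2.imwrite('pics/c4.png',cv2.resize(s[200:335,190:420],None,fx=3.4,fy=3.4))
E
```

```text
{'clock': np.float64(7.85), 'tool_pos': array([ 470.76, -213.09,   90.02]), 'force': array([-4.17,  0.81,  5.72])}
```

View pics/c4.png

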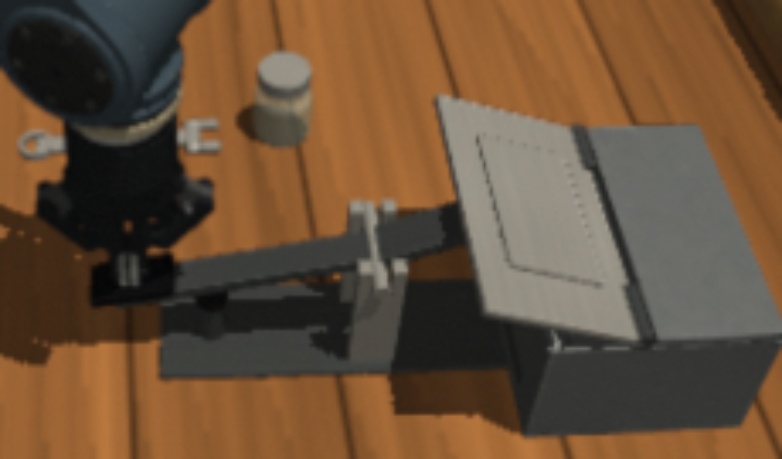

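The lid is well up and the lever is just above its stop, so I'll use finer steps now.

{"op": "apply_moves", "data": {"linear": [[0, 0, 0.1], [0, 0, 0.2], [0, 0, 0.3], [0, 0, 0.4], [0, 0, 0.5], [0, 0, 0.5]], "angular": [[0, 0, 0], [0, 0, 0], [0, 0, 0], [0, 0, 0], [0, 0, 0], [0, 0, 0]]}}

```text
clock: 8.5
tool_pos: [471.2, -213.3, 85.4]
tcp_rot: [2.271, 2.17, -0.002]
force: [0.8, 1.3, 4.9]
gripper_width: 0.006
```

{"op": "apply_moves", "data": {"linear": [[0, 0, 0.05], [0, 0, 0.1], [0, 0, 0.15], [0, 0, 0.2], [0, 0, 0.2]], "angular": [[0, 0, 0], [0, 0, 0], [0, 0, 0], [0, 0, 0], [0, 0, 0]]}}

```text
clock: 9.0
tool_pos: [471.5, -213.4, 83.6]
tcp_rot: [2.271, 2.169, -0.002]
force: [-0.1, 1.4, 5.0]
gripper_width: -0.0
```

{"op": "apply_moves", "data": {"linear": [[0, 0, 0.05], [0, 0, 0.1], [0, 0, 0.1]], "angular": [[0, 0, 0], [0, 0, 0], [0, 0, 0]]}}

```text
clock: 9.3
tool_pos: [471.7, -213.4, 82.9]
tcp_rot: [2.27, 2.169, -0.001]
force: [-1.6, 1.1, 4.8]
gripper_width: -0.001
```

{"op": "apply_moves", "data": {"linear": [[0, 0, 0.05], [0, 0, 0.1], [0, 0, 0.1]], "angular": [[0, 0, 0], [0, 0, 0], [0, 0, 0]]}}

```text
clock: 9.6
tool_pos: [471.8, -213.4, 82.1]
tcp_rot: [2.27, 2.169, -0.001]
force: [-0.6, 0.0, 5.1]
gripper_width: -0.0
```

{"op": "apply_moves", "data": {"linear": [[0, 0, 0.05], [0, 0, 0.1], [0, 0, 0.1]], "angular": [[0, 0, 0], [0, 0, 0], [0, 0, 0]]}}

```text
clock: 9.9
tool_pos: [472.0, -213.5, 81.3]
tcp_rot: [2.27, 2.169, -0.001]
force: [0.5, 1.3, 5.1]
gripper_width: 0.002
```

{"op": "apply_moves", "data": {"linear": [[0, 0, 0.05], [0, 0, 0.1], [0, 0, 0.1]], "angular": [[0, 0, 0], [0, 0, 0], [0, 0, 0]]}}

```text
clock: 10.2
tool_pos: [472.1, -213.5, 80.5]
tcp_rot: [2.27, 2.168, -0.001]
force: [-0.7, 0.5, 4.8]
gripper_width: 0.001
```

{"op": "apply_moves", "data": {"linear": [[0, 0, 0.05], [0, 0, 0.1], [0, 0, 0.1]], "angular": [[0, 0, 0], [0, 0, 0], [0, 0, 0]]}}

```text
clock: 10.5
tool_pos: [472.3, -213.5, 79.7]
tcp_rot: [2.269, 2.168, -0.0]
force: [-1.1, 1.1, 4.9]
gripper_width: 0.0
```

{"op": "apply_moves", "data": {"linear": [[0, 0, 0.05], [0, 0, 0.1], [0, 0, 0.1]], "angular": [[0, 0, 0], [0, 0, 0], [0, 0, 0]]}}

```text
clock: 10.8
tool_pos: [472.4, -213.5, 78.9]
tcp_rot: [2.269, 2.168, 0.0]
force: [-1.8, 0.6, 5.9]
gripper_width: 0.0
```

```bash
python3 - <<'E'
from h import *
f=[]
for i in range(4):
    s=cams.get_image('side')[:,:,::-1]; f.append(robot.observe()['force'])
print(np.round(f,1))
cv2.imwrite('pics/c5.png',cv2.resize(s[200:335,190:420],None,fx=3.4,fy=3.4,interpolation=cv2.INTER_CUBIC))
E
```

```text
[[-2.   1.8  4.5]
 [-0.9  1.2  5. ]
 [-1.2  0.5  5.9]
 [-1.4  1.6  4.4]]
```

View pics/c5.png

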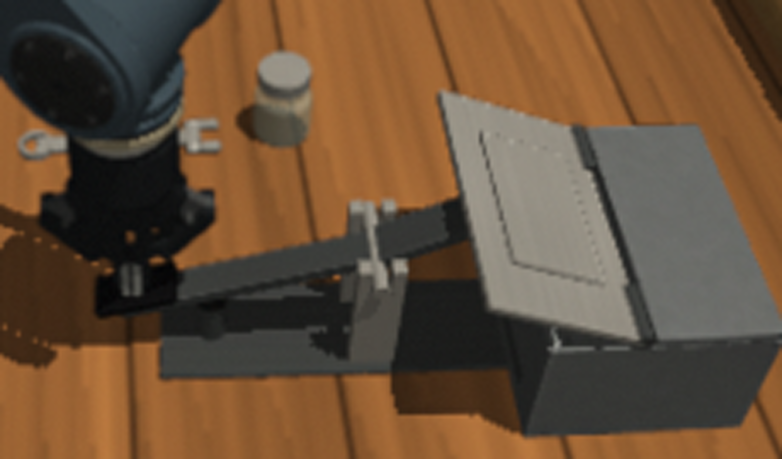

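The lever almost touches the stop, but the force hasn't risen yet (about 5 N), so I'll keep going in 1 mm steps.

{"op": "apply_moves", "data": {"linear": [[0, 0, 0.05], [0, 0, 0.1], [0, 0, 0.1]], "angular": [[0, 0, 0], [0, 0, 0], [0, 0, 0]]}}

```text
clock: 11.3
tool_pos: [472.6, -213.5, 78.4]
tcp_rot: [2.269, 2.168, 0.0]
force: [-2.1, 1.8, 10.0]
gripper_width: -0.0
```

{"op": "apply_moves", "data": {"linear": [[0, 0, 0.05], [0, 0, 0.1], [0, 0, 0.1]], "angular": [[0, 0, 0], [0, 0, 0], [0, 0, 0]]}}

```text
clock: 11.6
tool_pos: [472.7, -213.6, 78.1]
tcp_rot: [2.269, 2.168, 0.0]
force: [-4.4, 2.9, 13.6]
gripper_width: 0.006
```

The force went from 5 to 10 to 13.6 N within 0.8 mm, so the lever is on its stop. I'll check that it stays steady.

```bash
python3 - <<'E'
from h import *
f=[]
for i in range(8):
    s=cams.get_image('side')[:,:,::-1]; r=robot.observe(); f.append([*r['force'],r['tool_pos'][2]])
print(np.round(f,1))
cv2.imwrite('pics/c6.png',cv2.resize(s[60:384,120:450],None,fx=1.8,fy=1.8,interpolation=cv2.INTER_CUBIC))
E
```

```text
[[-2.8  2.5 12.4 78.1]
 [-3.7  2.3 13.3 78.2]
 [-2.8  1.8 12.3 78.2]
 [-4.4  1.  12.8 78.2]
 [-4.2  1.2 12.4 78.2]
 [-4.6  2.3 12.9 78.2]
 [-3.8  2.  12.7 78.1]
 [-3.4  2.1 12.7 78.2]]
```

View pics/c6.png

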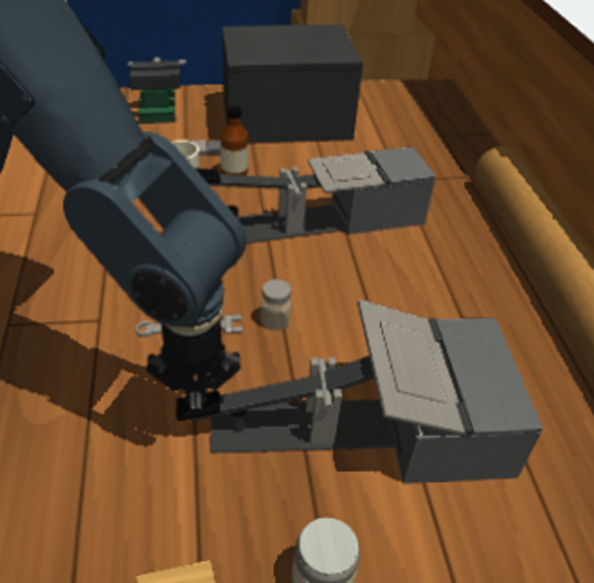

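The wide lid is open, the lever is on its stop at a steady 12.7 N or so, the narrow bin is shut and nothing else has moved. Handing in.

```bash
python3 -c "
from plant import hand_in
print(hand_in())"
```

```text
the job is handed in; nothing more can be done
None
```

I opened the wide bin by pressing its lever pad down slowly with the closed fingertips, and handed the job in at about 12 s with the arm still holding it down.

- **Lever on its stop:** the push stayed near 5 N until the last millimetre, then rose to about 13 N over the last 0.8 mm. It held steady at 12–13 N with the tool height unchanged (78.1–78.2 mm) over the last eight readings. The fingertips were at about 64 mm, which matches the height given for the pad on its stop.
- **Last picture:** the wide lid was open, the lever pin still sat in its notches and the narrow bin was shut. The other things in view stood where they were; the brush was not clearly visible and the wood block and tin were cut off at the edge.
- **Less certain:** the two camera views put the pad about 4–5 mm apart before I moved. The picture was too coarse to show the lever touching the stop, so that rests on the force rise and the height. I did not measure the lid angle.

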